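# Find the notch of the bit case's cam lock and open it

## Task

The sliding lid of the drill-bit case is held by a cam lock. Turn the red knob clockwise (seen from above) until you feel its torque rise and then dip as it falls into the hidden notch, push the knob fully down there, and then slide the lid fully open. Never force the knob or the lid (25 N at most), leave the knob pushed down, let go, and do not disturb the tools lying around.

Things in the scene. Friction and masses are not known exactly. Their poses are not given: they have to be found in the camera images.
- case: Fixed wooden drill-bit case, 140 (x) x 300 (y) x 70 (z) mm; on top a lid, a wooden deck (+y end) and an aluminium lock block (-y end, 90 mm long, 70 mm high). Origin: centre of the underside, on the table; its y runs along the case from lock block to deck. The knob's vertical axis is at x = 0, y = -105 mm in this frame.
- knob: Red knob on the lock block: disc 44 mm across, 8 mm thick, and on it an upright grip bar 44 mm long (own x), 12 mm thick (own y), from 8 to 44 mm above the origin; white mark on the -x half. Origin: on the axis, underside of the disc, z = 82 mm in the case frame when up, 73 mm fully down (9 mm travel). About 3 N of friction to push it down; it stays where it is left.
- knob_grip (a point): Middle of the knob's grip bar, on the axis, 32 mm above the knob's origin. Bumps: the turning resistance rises from 0.36 rad before the notch's middle to 0.25 to 0.4 N m, over a bump whose top is about 0.2 rad before the middle; then it drops to 0.05 to 0.25 N m below plain friction (the dip, often pulling the knob on) and is back at plain friction at the middle; an equal bump follows.
- dial (a joint): Turning angle of the knob in rad: 0 with the bar along the case's x, growing clockwise seen from above, between stops at -0.1 and 1.75; the bar's yaw is the case's yaw minus this. Starts at 0 to 0.08. The middle of the hidden notch differs every time, between 0.6 and 1.45; nothing visible shows it. Plain friction away from it about 0.06 N m.
- core: Lock core hidden in the lock block under the knob (fixed, not visible; origin on the knob's axis at the block's top, z = 70 mm in the case frame). Off the notch the knob stops dead on it after 2 mm down; within about 0.1 rad of the notch's middle the knob goes fully down. The lid is free once the knob is more than 7 mm down. The knob must not press on the core with over 25 N.
- lid: Plywood lid, 140 (x) x 105 (y) x 5 mm, with an upright black grip tab, 46 mm (x) x 12 mm (y), from 5 to 42 mm above the origin. Origin: under the tab, at the lid's underside: x = 0, y = 20, z = 70 mm in the case frame when closed. Slides 90 mm along the case's +y to a stop at y = 110 mm; friction about 2 N, stays where left. Locked (3 mm of play) until the knob is down.
- tape_yellow: Yellow tape measure, 66 x 34 x 62 mm, standing near the lock end of the case; bystander. Origin at its underside.
- tape_grey: Grey tape measure, 66 x 34 x 62 mm, standing past the deck end of the case; bystander. Origin at its underside.
- driver: Screwdriver lying beside the case on the robot's side; bystander.
- wrench: Wrench lying on the right of the bench; bystander.
- mallet: Hammer lying on the left of the bench; bystander.
- level: Yellow spirit level, 400 x 22 x 50 mm, standing on edge on the left; bystander. Origin under its middle.
- can: Tin can, 80 mm across, 100 mm tall, on the right of the bench; bystander. Origin at its underside.

How it is judged:
By the outcome, as a careful person would: the job done as asked, in the order asked, and still so for the second after the job is handed in, with the robot touching nothing.
It also fails if it takes over 70 s, if anything falls off the work surface, if the arm or the gripper's body presses on something with over 40 N, if the wrist force passes 120 N, or if a joint passes its speed limit or range.

## Robot

A 6-joint arm with a two-finger parallel gripper is mounted at the origin on the work surface. World frame = base frame: x ahead of the robot, y to its left, z up, the work surface at z = 0. Lengths are in m, angles in degrees, forces in N, time in s.
With the tool pointing down it reaches from about 0.4 to 0.825 m from the base axis. Payload 7 kg.
Tool frame: the origin (TCP) lies midway between the tips of the shut fingers; the grasp point (between the pads) lies r.tcp_to_grasp behind it (r.tcp_to_grasp is the distance from the TCP to the grasp point, in m); x points along the fingers, y is the direction in which the jaws open and shut, and the axes are right-handed (so a half turn about x gives the same grasp; the last joint's range is limited). The gripper opens to 88 mm and grips with 3 to 60 N. Pads are 19 mm wide; open, the fingers measure 130 mm over their backs; the gripper's body (78 mm by 193 mm) begins 47 mm behind the grasp point.
Start: joints at [-54.769, 20.546, 0.682, 0, -70.136, -16.507], TCP at [0.217, -0.639, 0.227] pointing down, gripper open.
Joint ranges: [-176.03, 176.03], [-82.01, 121.73], [-58.28, 71.71], [-173.87, 95.51], [-174.79, -0.11], [-173.66, 173.66]. Speed limits (degrees/s): [136.94, 136.94, 172.46, 180, 180, 180].

## Interface

Orientations are given as [roll, pitch, yaw] about the fixed x, y, z axes, in that order (R = Rz(yaw) Ry(pitch) Rx(roll)).
In Python, from plant import r gives the robot as it stands.
- The arm moves only by the tool carry_out, never from a script. Its argument "moves" is a list of rows, each a list of 7 numbers: the shift along the world's x, y, z in mm, then the turn, a rotation vector about the world's x, y, z in rad, then the opening in per cent of the stroke, from 0 (shut) to 100 (fully open). In form: [[x, y, z, wx, wy, wz, claw], ...]. A call has 1 to 5 rows; each row is the pose to reach, as a shift and turn from the pose commanded when the call began; what a row does not reach only later rows make up. A row lasts 1/10 s, in which the tool goes at most 50 mm and 8.59 degrees, less where a joint would pass 70% of its speed; a pose out of reach is approached as far as the arm can. A call with a gripper value outside its range is refused whole. The fingers move at their own pace and stop on an object; "squeeze" is the grip in N (left out, the last holds). Time passes only in rows, so rows that repeat a pose let the fingers close. It gives the time, the measured TCP pose, the force and the opening at its end, in the units of the state.
- r.get_state(): the state, without advancing time (a new reading comes with each control period).
- r.capture(name): name is "side" or "top"; returns the picture (480x640x3 uint8, blue, green, red); there is no depth.
- r.camera_params(name): a dict with "K" (3x3 intrinsics, pixels), "D" ([k1, k2, p1, p2, k3] as OpenCV has them; the pictures are not rectified), "rvec" (rotation vector, rad) and "tvec" (3), from world to camera coordinates, as OpenCV has them. Camera axes: x right, y down, z forward; pixel columns grow to the right and rows downward; lengths in m; the calibration is good to about 2 mm. A picture is of the moment at which its call begins. camera_params takes no time and is no camera call.
- r.close_job(): hands the job in, once; it reports no verdict.
The state is a dict: "time_s": time; "joints": joint angles; "qd": joint speeds; "joint_torque": joint torques, N m; "tcp_pos": TCP position; "eef_rot": TCP orientation; "contact_force": force on the tool from outside, world axes, zero at the start; "moment": the same for the moment, N m; "gripper_width": finger opening in m.
Only numpy, scipy, OpenCV 4.12 (cv2) and the standard library are available. Lean on these libraries where they do the work, as an engineer would, in place of code of your own. Each camera call takes 0.05 s, during which the arm holds its last target. There are 200 camera calls.

## Working session

There is one attempt and no reset: what is moved stays moved. The work goes in short steps, Python scripts to look and compute and a tool call to move; the robot and the scene stay as the last step left them, time stands still between calls to the robot, and variables do not carry over. Pictures are saved under pics/ and viewed, about 8 in all and at most 12, crops included, and the job is handed in when it is done.

Besides the shell and the picture viewer there is one more tool, called after "Call:" as a command line: name --pt "numbers of a row" for each row, then --argument value for the rest. carry_out: Moves the arm, as the interface text tells. Its arguments: {"type":"object","properties":{"moves":{"type":"array"},"squeeze":{"type":"number"}},"required":["moves"]}

```bash
mkdir -p pics; ls; python3 - <<'E'
from plant import r
import cv2
for n in ("top","side"):
    cv2.imwrite(f"pics/{n}0.png", r.capture(n))
print(r.get_state()); print(r.tcp_to_grasp)
for n in ("top","side"): print(r.camera_params(n))
E
```

```text
pics
{'time_s': 0.1, 'joints': array([-5.47689734e+01,  2.05882365e+01,  6.39102959e-01, -1.89532528e-02,
       -7.01368832e+01, -1.65043612e+01]), 'qd': array([ 0.00928465, -0.13851154,  0.02299164,  0.09404058,  0.0097203 ,
       -0.22249542]), 'joint_torque': array([ 5.68022206e-04, -5.84162271e+01,  2.93749756e+01,  7.01553047e+00,
        1.01895348e-02, -8.87190754e-05]), 'tcp_pos': array([ 0.21651856, -0.63885932,  0.22570295]), 'eef_rot': array([ 94.80271382,  89.91215666, 113.52292595]), 'contact_force': array([-0.2899593 ,  0.34834918,  0.4783995 ]), 'moment': array([ 0.02460226, -0.0435918 , -0.0307332 ]), 'gripper_width': 0.0875755667408744}
0.0188
{'K': array([[508.87202633,   0.        , 317.49077429],
       [  0.        , 508.87202633, 242.11529084],
       [  0.        ,   0.        ,   1.        ]]), 'D': array([-0.02618679,  0.        ,  0.        ,  0.        ,  0.        ]), 'rvec': array([ 2.18855844, -2.17127034,  0.08820708]), 'tvec': array([0.01157536, 0.55706279, 1.37950146])}
{'K': array([[491.67848676,   0.        , 321.96445652],
       [  0.        , 491.67848676, 240.80422022],
       [  0.        ,   0.        ,   1.        ]]), 'D': array([-0.09789165,  0.        ,  0.        ,  0.        ,  0.        ]), 'rvec': array([ 0.26993336, -2.83709513,  1.12501455]), 'tvec': array([0.54606336, 0.11774241, 1.11680227])}
```

View pics/top0.png

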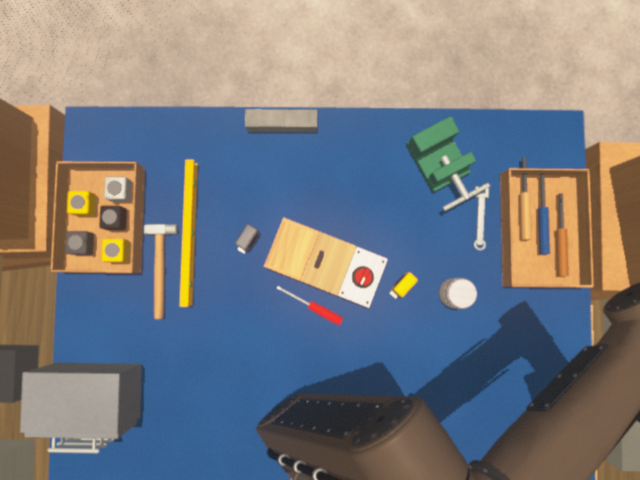

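View pics/side0.png

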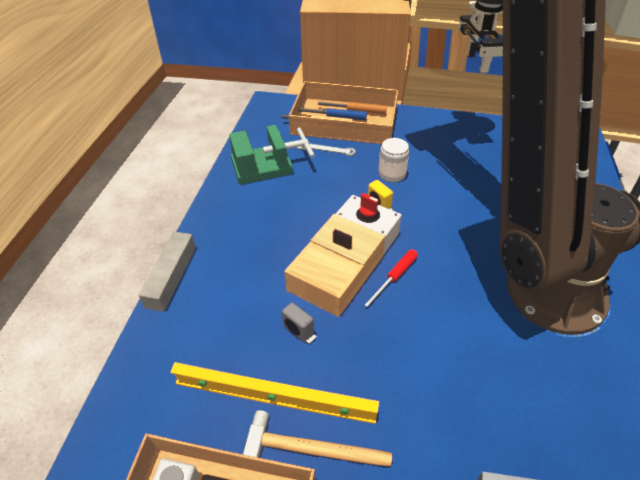

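The top view shows the case running from deck corners near (283,218)/(265,267) to lock corners near (386,256)/(371,306), with the knob near (363,277) and the tab near (319,259). The yellow tape is close by at (404,285). I'll enlarge both views.

```bash
python3 - <<'E'
import cv2
a=cv2.imread("pics/top0.png")[205:325,230:430]; cv2.imwrite("pics/topc.png",cv2.resize(a,None,fx=4,fy=4,interpolation=cv2.INTER_CUBIC))
a=cv2.imread("pics/side0.png")[175:325,270:430]; cv2.imwrite("pics/sidec.png",cv2.resize(a,None,fx=4,fy=4,interpolation=cv2.INTER_CUBIC))
E
```

```text
(no output)
```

View pics/topc.png

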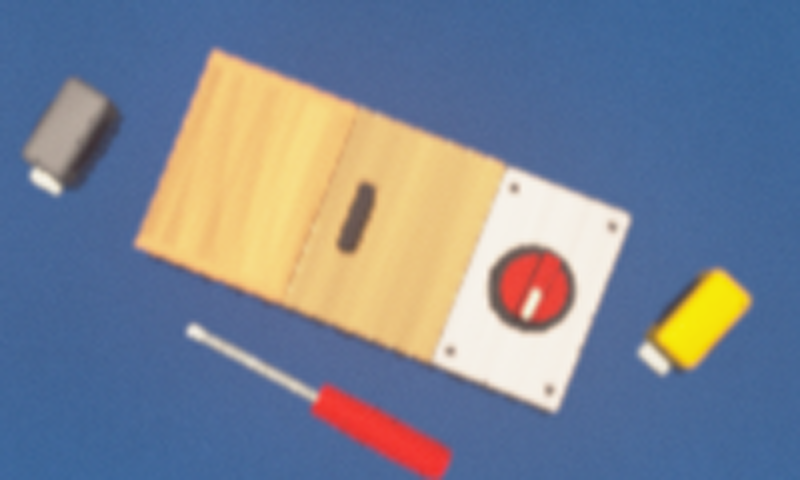

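View pics/sidec.png

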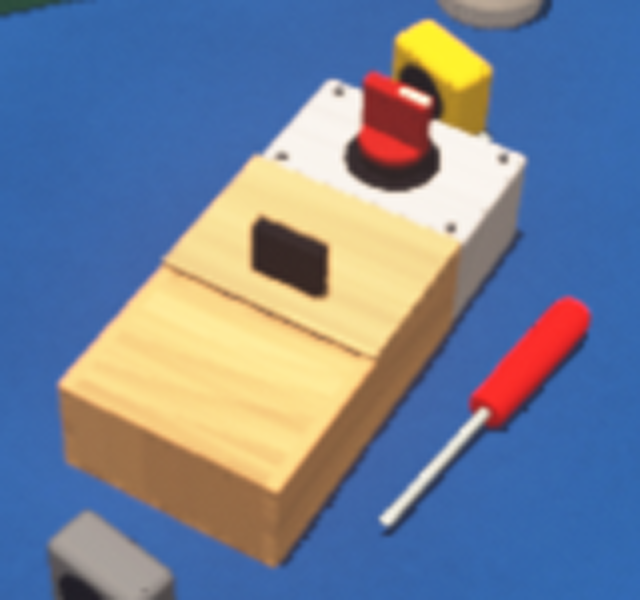

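```bash
cat > h.py <<'E'
import numpy as np, cv2
from plant import r
from scipy.optimize import least_squares
def proj(n,P):
    c=r.camera_params(n); return cv2.projectPoints(np.array(P,float).reshape(-1,1,3),c["rvec"],c["tvec"],c["K"],c["D"])[0][:,0]
def case2w(p,P):
    c,s=np.cos(p[2]),np.sin(p[2]); P=np.array(P,float)
    return np.c_[p[0]+c*P[:,0]-s*P[:,1],p[1]+s*P[:,0]+c*P[:,1],P[:,2]]
E
python3 - <<'E'
from h import *
T=np.array([[630,215],[556,412],[505,163],[433,360]])/4+[230-.375,205-.375]
S=np.array([[330,80],[525,158]])/4+[270-.375,175-.375]
PT=np.array([[70,-150,70],[-70,-150,70],[70,-60,70],[-70,-60,70]])/1e3
f=lambda p:np.r_[proj("top",case2w(p,PT))-T,proj("side",case2w(p,PT[:2]))-S].ravel()
s=least_squares(f,[.55,.1,-.4+0.0]); p=s.x;print(p,np.degrees(p[2]),s.fun.round(1))
K=case2w(p,[[0,-.105,.082]])[0];print("knob",K,"tab",case2w(p,[[0,.02,.1]]))
# check: deck corners, knob bar top, tab top in crop coords
Q=np.array([[70,150,75],[-70,150,75],[23,20,112],[-23,20,112],[22,-105,126],[-22,-105,126]])/1e3
print((proj("top",case2w(p,Q))-[230,205])*4); print((proj("side",case2w(p,Q))-[270,175])*4)
E
```

```text
[ 0.50066282 -0.00484009 -0.36844393] -21.110281942693817 [ 0.2 -0.3 -0.2 -0.2 -0.1  0.3 -1.3  0.2 -0.4 -1.2  0.5 -0.8]
knob [ 0.46284558 -0.10279343  0.082     ] tab [[0.50786611 0.01381768 0.1       ]]
[[209.715712    46.61076322]
 [130.76280808 242.23223963]
 [365.88370328 180.11297426]
 [339.60136211 246.58331794]
 [548.46969334 252.27904556]
 [523.45501272 316.88808004]]
[[ 53.98897462 375.95405623]
 [274.2326624  484.73502499]
 [251.80997642 216.42955911]
 [322.94246544 247.58140996]
 [362.73706515  73.09979546]
 [428.4973276   99.2721202 ]]
```

```bash
cat >> h.py <<'E'
from scipy.spatial.transform import Rotation as Ro
def yawy():
    s=r.get_state(); R=Ro.from_euler("xyz",s["eef_rot"],degrees=True).as_matrix(); return s,R,np.degrees(np.arctan2(R[1,1],R[0,1]))
E
python3 - <<'E'
from h import *
s,R,y=yawy(); print(R.round(3),y)
E
```

```text
[[-0.001 -0.321  0.947]
 [ 0.001  0.947  0.321]
 [-1.     0.002 -0.   ]] 108.72020651071387
```

Call:
carry_out --pt "30 50 0 0 0 0.0 40" --pt "60 95 0 0 0 0.0 40" --pt "90 140 0 0 0 0.0 40" --pt "120 185 0 0 0 0.0 40" --pt "150 230 0 0 0 0.0 40"

```text
time_s: 0.6
tcp_pos: [0.3535, -0.4279, 0.2263]
eef_rot: [111.6, 90.0, 130.3]
contact_force: [2.2, 0.3, -0.0]
gripper_width: 0.0535
```

Call:
carry_out --pt "20 35 0 0 0 0.15 40" --pt "40 70 0 0 0 0.3 40" --pt "60 105 0 0 0 0.45 40" --pt "80 140 -10 0 0 0.6 40" --pt "96 180 -20 0 0 0.75 40"

```text
time_s: 1.1
tcp_pos: [0.4499, -0.2484, 0.2063]
eef_rot: [-74.3, 90.0, -12.3]
contact_force: [0.8, -0.0, -0.3]
gripper_width: 0.0355
```

```bash
python3 - <<'E'
from h import *
s,R,y=yawy(); print(s["joints"].round(1),y)
E
```

```text
[ -7.    6.2 -21.1   0.  -62.7 -21. ] 152.04317620259027
```

Call:
carry_out --pt "0 25 0 0 0 0.149 40" --pt "0 50 0 0 0 0.298 40" --pt "0 75 0 0 0 0.447 40" --pt "0 100 0 0 0 0.596 40" --pt "0 125 0 0 0 0.745 40"

```text
time_s: 1.6
tcp_pos: [0.4486, -0.1237, 0.2063]
eef_rot: [58.4, 90.0, 163.1]
contact_force: [0.9, 0.0, 0.3]
gripper_width: 0.0354
```

Call:
carry_out --pt "0 0 0 0 0 0.149 40" --pt "0 0 0 0 0 0.298 40" --pt "0 0 0 0 0 0.447 40" --pt "0 0 0 0 0 0.596 40" --pt "0 0 0 0 0 0.745 40"

```text
time_s: 2.1
tcp_pos: [0.4487, -0.1247, 0.2063]
eef_rot: [23.3, 90.0, 170.7]
contact_force: [0.3, 0.2, -0.5]
gripper_width: 0.035
```

Call:
carry_out --pt "0 0 0 0 0 0.085 40" --pt "0 0 -15 0 0 0.17 40" --pt "0 0 -30 0 0 0.17 40" --pt "0 0 -45 0 0 0.17 40" --pt "0 0 -45 0 0 0.17 40"

```text
time_s: 2.6
tcp_pos: [0.4474, -0.1247, 0.1597]
eef_rot: [22.6, 89.8, 179.4]
contact_force: [-0.2, 0.7, -0.1]
gripper_width: 0.035
```

```bash
python3 - <<'E'
from h import *
s,R,y=yawy(); print(s["joints"].round(1),y,s["tcp_pos"],s["contact_force"],s["moment"])
c=[r.capture(n) for n in("top","side")]
t=cv2.resize(c[0][225:325,290:430],None,fx=4,fy=4,interpolation=cv2.INTER_CUBIC)
u=cv2.resize(c[1][150:250,320:460],None,fx=4,fy=4,interpolation=cv2.INTER_CUBIC)
im=np.r_[t,u][:, :]; print(im.shape); cv2.imwrite("pics/hover.png",cv2.resize(im,None,fx=.75,fy=.75))
print(proj("side",[[*s["tcp_pos"]]]),proj("top",[[*s["tcp_pos"]]]))
E
```

```text
[  8.8   4.  -30.3  -0.  -55.9  58. ] -113.21610731983577 [ 0.44737333 -0.12474454  0.15966513] [-0.16668454  0.69744525 -0.05851751] [-0.05847304  0.16204024 -0.0111273 ]
(800, 560, 3)
[[377.47946818 180.39822091]] [[374.11374141 282.28240489]]
```

View pics/hover.png

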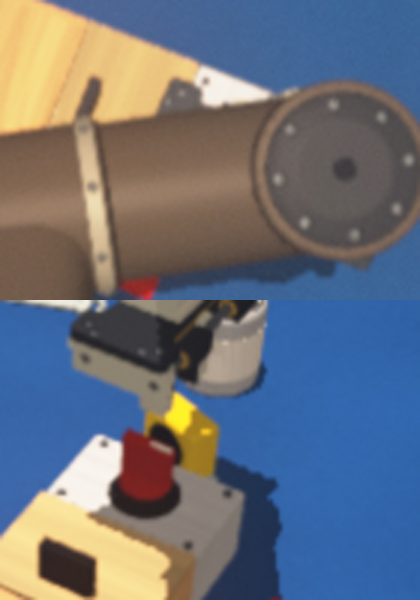

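The top view is blocked by the arm. The side view shows the fingers above and behind the bar, short of the axis, as the measured TCP also says. I'll refit with all the features I read (deck corners, tab, bar, ring).

```bash
python3 - <<'E'
from h import *
q=.375
T=np.array([[630,215],[556,412],[505,163],[433,360],[215,50],[135,245],[368,185],[345,250],[531.5,287.5],[537,284]])/4+[230-q,205-q]
PT=np.array([[70,-150,70],[-70,-150,70],[70,-60,70],[-70,-60,70],[70,150,75],[-70,150,75],[22,20,112],[-22,20,112],[0,-105,76],[0,-105,126]])/1e3
S=np.array([[330,80],[525,158],[60,384],[277,493],[260,219],[326,250],[400,86]])/4+[270-q,175-q]
PS=np.array([[70,-150,70],[-70,-150,70],[70,150,75],[-70,150,75],[22,20,112],[-22,20,112],[0,-105,126]])/1e3
f=lambda p:np.r_[proj("top",case2w(p,PT))-T,proj("side",case2w(p,PS))-S].ravel()
s=least_squares(f,[.5,0,-.37],loss="soft_l1"); p=s.x;print(p,np.degrees(p[2]));print(s.fun.reshape(-1,2).round(1))
print("knob",case2w(p,[[0,-.105,.082]])[0],"tab",case2w(p,[[0,.02,.1]]))
for n,P,I in(("top",PT,T),("side",PS,S)):
    s=least_squares(lambda p:(proj(n,case2w(p,P))-I).ravel(),[.5,0,-.37]);print(n,s.x,case2w(s.x,[[0,-.105,.082]])[0])
E
```

```text
[ 0.49963863 -0.00501308 -0.36393828] -20.852127281745506
[[ 0.3 -0.2]
 [ 0.   0. ]
 [-0.1  0.6]
 [-1.1  0.6]
 [-1.1  0.1]
 [-0.6  0.4]
 [-0.3 -0.1]
 [-0.7 -0.4]
 [-0.1  0.1]
 [ 0.3  0.7]
 [-0.3 -1.2]
 [ 0.8 -0.9]
 [-0.5 -1.4]
 [ 0.5 -1.7]
 [-0.8 -0.1]
 [-0.3 -0.4]
 [-0.5  0.3]]
knob [ 0.46226312 -0.10313581  0.082     ] tab [[0.50675778 0.01367696 0.1       ]]
top [ 0.50017465 -0.00591102 -0.3649836 ] [ 0.46269658 -0.10399463  0.082     ]
side [ 0.49890079 -0.00266924 -0.36337504] [ 0.46158054 -0.10081301  0.082     ]
```

Call:
carry_out --pt "8 11 0 0 0 0 40" --pt "15 21.5 0 0 0 0 40" --pt "15 21.5 -20 0 0 0 40" --pt "15 21.5 -42 0 0 0 40" --pt "15 21.5 -62 0 0 0 40"

```text
time_s: 3.2
tcp_pos: [0.4651, -0.1023, 0.0994]
eef_rot: [-147.4, 89.9, 9.5]
contact_force: [-0.1, -0.3, -1.0]
gripper_width: 0.035
```

Call:
carry_out --pt "0 0 0 0 0 0 40" --pt "0 0 0 0 0 0 40"

```text
time_s: 3.4
tcp_pos: [0.4647, -0.1028, 0.1001]
eef_rot: [113.2, 90.0, -90.0]
contact_force: [0.5, -0.4, -0.0]
gripper_width: 0.0352
```

```bash
python3 - <<'E'
from h import *
s,R,y=yawy(); print(y,s["tcp_pos"],s["contact_force"],s["moment"])
E
```

```text
-113.14215142950712 [ 0.46470348 -0.1028072   0.10013396] [ 0.4552608  -0.44742305 -0.02533021] [-0.13993556  0.12336749 -0.0504102 ]
```

Call:
carry_out --pt "-2 -0.5 -2 0 0 0 40" --pt "-2 -0.5 -2 0 0 0 0" --pt "-2 -0.5 -2 0 0 0 0" --pt "-2 -0.5 -2 0 0 0 0" --pt "-2 -0.5 -2 0 0 0 0" --squeeze 4

```text
time_s: 3.9
tcp_pos: [0.4623, -0.1037, 0.0979]
eef_rot: [-143.6, 89.9, 13.2]
contact_force: [0.0, 0.8, 1.6]
gripper_width: 0.0124
```

```bash
cat >> h.py <<'E'
def st():
    s,R,y=yawy(); print("t %.2f yaw %.2f rel %.4f"%(s["time_s"],y,np.radians(-110.9-y)),"tcp",(s["tcp_pos"]*1e3).round(1),"F",s["contact_force"].round(2),"M",s["moment"].round(3),"Fjaw %.2f Fbar %.2f"%(s["contact_force"]@R[:,1],s["contact_force"]@R[:,2]),"w",round(s["gripper_width"]*1e3,1))
E
python3 -c "
from h import *
st()"
```

```text
t 3.90 yaw -113.20 rel 0.0402 tcp [ 462.3 -103.7   97.9] F [0.03 0.83 1.63] M [ 0.32   0.258 -0.105] Fjaw -0.78 Fbar 0.30 w 12.4
```

Call:
carry_out --pt "0 0 0 0 0 0 0" --pt "0 0 0 0 0 0 0" --pt "0 0 0 0 0 0 0" --squeeze 40

```text
time_s: 4.2
tcp_pos: [0.4622, -0.1037, 0.0977]
eef_rot: [-152.2, 90.0, 4.6]
contact_force: [0.2, 1.3, 2.5]
gripper_width: 0.0119
```

```bash
python3 -c "
from h import *
st()"
```

```text
t 4.20 yaw -113.19 rel 0.0399 tcp [ 462.2 -103.7   97.7] F [0.18 1.29 2.51] M [ 0.344  0.13  -0.009] Fjaw -1.26 Fbar 0.34 w 11.9
```

Call:
carry_out --pt "0 0 0 0 0 -0.05 0" --pt "0 0 0 0 0 -0.1 0" --pt "0 0 0 0 0 -0.1 0"

```text
time_s: 4.5
tcp_pos: [0.4623, -0.1037, 0.0976]
eef_rot: [-135.2, 90.0, 15.8]
contact_force: [0.6, 2.2, 1.6]
gripper_width: 0.0117
```

```bash
python3 -c "
from h import *
st()"
```

```text
t 4.50 yaw -118.96 rel 0.1407 tcp [ 462.3 -103.7   97.6] F [0.62 2.22 1.55] M [ 0.542  0.035 -0.036] Fjaw -2.25 Fbar 0.53 w 11.7
```

Call:
carry_out --pt "0 0 0 0 0 -0.05 0" --pt "0 0 0 0 0 -0.1 0" --pt "0 0 0 0 0 -0.1 0"

```text
time_s: 4.8
tcp_pos: [0.4623, -0.1036, 0.0977]
eef_rot: [-128.0, 90.0, 17.4]
contact_force: [0.6, 1.7, 2.4]
gripper_width: 0.012
```

```bash
python3 -c "
from h import *
st()"
```

```text
t 4.80 yaw -124.62 rel 0.2394 tcp [ 462.3 -103.6   97.7] F [0.55 1.71 2.44] M [ 0.753 -0.063 -0.043] Fjaw -1.72 Fbar 0.51 w 12.0
```

```bash
cat > s.py <<'E'
from h import *
st(); print("   tau6",r.get_state()["joint_torque"][3:].round(3))
E
python3 s.py
```

```text
t 4.80 yaw -124.62 rel 0.2394 tcp [ 462.3 -103.6   97.7] F [0.55 1.71 2.44] M [ 0.753 -0.063 -0.043] Fjaw -1.72 Fbar 0.51 w 12.0
   tau6 [ 5.566 -0.28  -0.659]
```

Call:
carry_out --pt "0 0 0.3 0 0 -0.05 0"

```text
time_s: 4.9
tcp_pos: [0.4623, -0.1036, 0.0977]
eef_rot: [-113.5, 90.0, 29.1]
contact_force: [2.8, 1.7, -3.9]
gripper_width: 0.0121
```

```bash
python3 s.py
```

```text
t 4.90 yaw -127.39 rel 0.2878 tcp [ 462.3 -103.6   97.7] F [ 2.75  1.69 -3.93] M [ 0.501 -0.748  0.111] Fjaw -3.01 Fbar -1.16 w 12.1
   tau6 [ 5.752 -0.945  1.305]
```

Call:
carry_out --pt "0 0 0 0 0 -0.05 0"

```text
time_s: 5.0
tcp_pos: [0.4623, -0.1036, 0.0977]
eef_rot: [-114.1, 90.0, 25.6]
contact_force: [2.4, 2.3, -1.9]
gripper_width: 0.0121
```

```bash
python3 s.py
```

```text
t 5.00 yaw -130.34 rel 0.3392 tcp [ 462.3 -103.6   97.7] F [ 2.4   2.28 -1.86] M [ 0.795 -0.511  0.107] Fjaw -3.29 Fbar -0.35 w 12.1
   tau6 [ 5.708 -0.713  0.804]
```

Call:
carry_out --pt "0 0 0 0 0 -0.05 0"

```text
time_s: 5.1
tcp_pos: [0.4623, -0.1035, 0.0977]
eef_rot: [-108.1, 90.0, 28.7]
contact_force: [1.8, 2.6, -1.9]
gripper_width: 0.0117
```

```bash
python3 s.py
```

```text
t 5.10 yaw -133.21 rel 0.3893 tcp [ 462.3 -103.5   97.7] F [ 1.84  2.64 -1.87] M [ 0.774 -0.543  0.076] Fjaw -3.19 Fbar 0.47 w 11.7
   tau6 [ 5.734 -0.739  0.75 ]
```

Call:
carry_out --pt "0 0 0 0 0 -0.05 0"

```text
time_s: 5.2
tcp_pos: [0.4623, -0.1035, 0.0977]
eef_rot: [-103.5, 90.0, 30.4]
contact_force: [2.1, 2.1, -1.7]
gripper_width: 0.0118
```

```bash
python3 s.py
```

```text
t 5.20 yaw -136.07 rel 0.4394 tcp [ 462.3 -103.5   97.7] F [ 2.09  2.15 -1.69] M [ 0.864 -0.563  0.08 ] Fjaw -2.99 Fbar 0.10 w 11.8
   tau6 [ 5.763 -0.767  0.748]
```

Call:
carry_out --pt "0 0 0 0 0 -0.05 0"

```text
time_s: 5.3
tcp_pos: [0.4624, -0.1035, 0.0977]
eef_rot: [-103.2, 90.0, 27.9]
contact_force: [2.5, 1.3, -1.6]
gripper_width: 0.0119
```

```bash
python3 s.py
```

```text
t 5.30 yaw -138.94 rel 0.4893 tcp [ 462.4 -103.5   97.7] F [ 2.45  1.25 -1.61] M [ 0.909 -0.505  0.052] Fjaw -2.67 Fbar -0.67 w 11.9
   tau6 [ 5.789 -0.797  0.748]
```

Call:
carry_out --pt "0 0 0 0 0 -0.05 0"

```text
time_s: 5.4
tcp_pos: [0.4624, -0.1035, 0.0977]
eef_rot: [-94.2, 90.0, 34.0]
contact_force: [1.1, 2.6, -0.9]
gripper_width: 0.0118
```

```bash
python3 s.py
```

```text
t 5.40 yaw -141.81 rel 0.5394 tcp [ 462.4 -103.5   97.7] F [ 1.13  2.62 -0.87] M [ 0.937 -0.569  0.107] Fjaw -2.51 Fbar 1.36 w 11.8
   tau6 [ 5.813 -0.829  0.748]
```

Call:
carry_out --pt "0 0 0 0 0 -0.05 0"

```text
time_s: 5.5
tcp_pos: [0.4624, -0.1035, 0.0977]
eef_rot: [-93.5, 90.0, 31.8]
contact_force: [2.4, 3.0, -0.4]
gripper_width: 0.0115
```

```bash
python3 s.py
```

```text
t 5.50 yaw -144.67 rel 0.5893 tcp [ 462.4 -103.5   97.7] F [ 2.38  3.05 -0.4 ] M [ 0.948 -0.565  0.056] Fjaw -3.71 Fbar 1.11 w 11.5
   tau6 [ 5.834 -0.862  0.747]
```

Call:
carry_out --pt "0 0 0 0 0 -0.05 0"

```text
time_s: 5.6
tcp_pos: [0.4624, -0.1035, 0.0977]
eef_rot: [-93.1, 89.9, 29.3]
contact_force: [1.5, 3.0, -2.1]
gripper_width: 0.012
```

```bash
python3 s.py
```

```text
t 5.60 yaw -147.53 rel 0.6394 tcp [ 462.4 -103.5   97.7] F [ 1.5   3.05 -2.12] M [ 0.992 -0.579  0.072] Fjaw -2.90 Fbar 1.77 w 12.0
   tau6 [ 5.853 -0.897  0.747]
```

Call:
carry_out --pt "0 0 0 0 0 -0.05 0"

```text
time_s: 5.7
tcp_pos: [0.4625, -0.1034, 0.0977]
eef_rot: [-89.1, 89.9, 30.5]
contact_force: [1.8, 2.8, -1.1]
gripper_width: 0.0119
```

```bash
python3 s.py
```

```text
t 5.70 yaw -150.40 rel 0.6893 tcp [ 462.5 -103.4   97.7] F [ 1.82  2.77 -1.12] M [ 1.073 -0.654  0.054] Fjaw -2.96 Fbar 1.51 w 11.9
   tau6 [ 5.868 -0.933  0.747]
```

Call:
carry_out --pt "0 0 0 0 0 -0.05 0"

```text
time_s: 5.8
tcp_pos: [0.4625, -0.1034, 0.0977]
eef_rot: [-87.9, 89.9, 28.8]
contact_force: [2.5, 2.8, -1.7]
gripper_width: 0.0115
```

```bash
python3 s.py
```

```text
t 5.80 yaw -153.26 rel 0.7393 tcp [ 462.5 -103.4   97.7] F [ 2.52  2.79 -1.69] M [ 1.03  -0.646  0.084] Fjaw -3.51 Fbar 1.36 w 11.5
   tau6 [ 5.882 -0.97   0.747]
```

Call:
carry_out --pt "0 0 0 0 0 -0.05 0"

```text
time_s: 5.9
tcp_pos: [0.4625, -0.1034, 0.0977]
eef_rot: [-85.4, 89.9, 28.5]
contact_force: [2.1, 2.0, -2.0]
gripper_width: 0.0118
```

```bash
python3 s.py
```

```text
t 5.90 yaw -156.12 rel 0.7893 tcp [ 462.5 -103.4   97.7] F [ 2.05  2.03 -1.98] M [ 1.093 -0.731  0.058] Fjaw -2.69 Fbar 1.03 w 11.8
   tau6 [ 5.892 -1.007  0.747]
```

Call:
carry_out --pt "0 0 0 0 0 -0.05 0"

```text
time_s: 6.0
tcp_pos: [0.4626, -0.1034, 0.0977]
eef_rot: [-85.0, 89.9, 26.1]
contact_force: [1.8, 2.5, -1.9]
gripper_width: 0.0117
```

```bash
python3 s.py
```

```text
t 6.00 yaw -158.99 rel 0.8393 tcp [ 462.6 -103.4   97.7] F [ 1.8  2.5 -1.9] M [ 1.09  -0.762  0.058] Fjaw -2.58 Fbar 1.69 w 11.7
   tau6 [ 5.9   -1.046  0.747]
```

Call:
carry_out --pt "0 0 0 0 0 -0.05 0"

```text
time_s: 6.1
tcp_pos: [0.4626, -0.1034, 0.0977]
eef_rot: [-80.9, 89.9, 27.3]
contact_force: [2.7, 3.0, -2.2]
gripper_width: 0.0114
```

```bash
python3 s.py
```

```text
t 6.10 yaw -161.85 rel 0.8893 tcp [ 462.6 -103.4   97.7] F [ 2.73  3.   -2.21] M [ 1.078 -0.787  0.076] Fjaw -3.53 Fbar 2.00 w 11.4
   tau6 [ 5.906 -1.086  0.747]
```

Call:
carry_out --pt "0 0 0 0 0 -0.05 0"

```text
time_s: 6.2
tcp_pos: [0.4626, -0.1034, 0.0977]
eef_rot: [-80.0, 89.9, 25.3]
contact_force: [1.9, 2.7, -2.7]
gripper_width: 0.0118
```

```bash
python3 s.py
```

```text
t 6.20 yaw -164.71 rel 0.9392 tcp [ 462.6 -103.4   97.7] F [ 1.94  2.65 -2.74] M [ 1.144 -0.854  0.131] Fjaw -2.57 Fbar 2.04 w 11.8
   tau6 [ 5.908 -1.126  0.747]
```

Call:
carry_out --pt "0 0 0 0 0 -0.05 0"

```text
time_s: 6.3
tcp_pos: [0.4626, -0.1034, 0.0977]
eef_rot: [-77.0, 89.9, 25.4]
contact_force: [3.3, 2.6, -1.2]
gripper_width: 0.0115
```

```bash
python3 s.py
```

```text
t 6.30 yaw -167.58 rel 0.9893 tcp [ 462.6 -103.4   97.7] F [ 3.33  2.6  -1.25] M [ 1.106 -0.969  0.075] Fjaw -3.81 Fbar 1.82 w 11.5
   tau6 [ 5.906 -1.171  0.743]
```

Call:
carry_out --pt "0 0 0 0 0 -0.05 0"

```text
time_s: 6.4
tcp_pos: [0.4627, -0.1033, 0.0977]
eef_rot: [-75.3, 89.9, 24.2]
contact_force: [3.1, 2.3, -2.5]
gripper_width: 0.0116
```

```bash
python3 s.py
```

```text
t 6.40 yaw -170.44 rel 1.0392 tcp [ 462.7 -103.3   97.7] F [ 3.05  2.3  -2.5 ] M [ 1.162 -0.919  0.209] Fjaw -3.39 Fbar 1.76 w 11.6
   tau6 [ 5.855 -1.234  0.614]
```

Call:
carry_out --pt "0 0 0 0 0 -0.05 0"

```text
time_s: 6.5
tcp_pos: [0.4627, -0.1033, 0.0977]
eef_rot: [-74.3, 89.9, 22.4]
contact_force: [2.4, 3.2, -3.6]
gripper_width: 0.0117
```

```bash
python3 s.py
```

```text
t 6.50 yaw -173.29 rel 1.0889 tcp [ 462.7 -103.3   97.7] F [ 2.42  3.21 -3.62] M [ 1.205 -0.989  0.432] Fjaw -2.78 Fbar 2.91 w 11.7
   tau6 [ 5.792 -1.294  0.468]
```

Call:
carry_out --pt "0 0 0 0 0 -0.05 0"

```text
time_s: 6.6
tcp_pos: [0.4628, -0.1033, 0.0977]
eef_rot: [-70.4, 89.9, 23.5]
contact_force: [3.4, 2.2, -2.8]
gripper_width: 0.0118
```

```bash
python3 s.py
```

```text
t 6.60 yaw -176.16 rel 1.1389 tcp [ 462.8 -103.3   97.7] F [ 3.44  2.19 -2.76] M [ 1.243 -1.006  0.236] Fjaw -3.58 Fbar 1.95 w 11.8
   tau6 [ 5.864 -1.31   0.525]
```

Call:
carry_out --pt "0 0 0 0 0 -0.04 0"

```text
time_s: 6.7
tcp_pos: [0.4628, -0.1033, 0.0977]
eef_rot: [-67.3, 89.9, 24.2]
contact_force: [2.9, 3.0, -2.6]
gripper_width: 0.0115
```

```bash
python3 s.py
```

```text
t 6.70 yaw -178.45 rel 1.1790 tcp [ 462.8 -103.3   97.7] F [ 2.88  3.   -2.63] M [ 1.196 -0.983  0.16 ] Fjaw -2.95 Fbar 2.92 w 11.5
   tau6 [ 5.959 -1.293  0.441]
```

Call:
carry_out --pt "0 0 0 0 0 -0.04 0"

```text
time_s: 6.8
tcp_pos: [0.4628, -0.1033, 0.0977]
eef_rot: [-65.0, 89.9, 24.3]
contact_force: [3.2, 2.6, -2.8]
gripper_width: 0.012
```

```bash
python3 s.py
```

```text
t 6.80 yaw 179.26 rel -5.0642 tcp [ 462.8 -103.3   97.7] F [ 3.16  2.6  -2.83] M [ 1.093 -1.058 -0.032] Fjaw -3.12 Fbar 2.64 w 12.0
   tau6 [ 5.947 -1.35   0.689]
```

Call:
carry_out --pt "0 0 0 0 0 -0.03 0"

```text
time_s: 6.9
tcp_pos: [0.4628, -0.1033, 0.0977]
eef_rot: [-63.7, 89.9, 23.8]
contact_force: [3.6, 3.0, -2.5]
gripper_width: 0.0116
```

```bash
python3 s.py
```

```text
t 6.90 yaw 177.50 rel -5.0336 tcp [ 462.8 -103.3   97.7] F [ 3.61  3.04 -2.49] M [ 1.362 -1.32  -0.059] Fjaw -3.47 Fbar 3.19 w 11.6
   tau6 [ 6.038 -1.655  0.389]
```

Call:
carry_out --pt "0 0 0 0 0 -0.03 0"

```text
time_s: 7.0
tcp_pos: [0.4628, -0.1034, 0.0978]
eef_rot: [-64.5, 89.9, 21.2]
contact_force: [3.7, 3.4, -2.5]
gripper_width: 0.0121
```

```bash
python3 s.py
```

```text
t 7.00 yaw 175.77 rel -5.0033 tcp [ 462.8 -103.4   97.8] F [ 3.67  3.39 -2.54] M [ 1.439 -1.376  0.006] Fjaw -3.40 Fbar 3.65 w 12.1
   tau6 [ 6.051 -1.718  0.496]
```

Call:
carry_out --pt "0 0 0 0 0 -0.03 0"

```text
time_s: 7.1
tcp_pos: [0.4628, -0.1034, 0.0979]
eef_rot: [-63.7, 89.9, 20.4]
contact_force: [3.6, 3.6, -2.7]
gripper_width: 0.0115
```

```bash
python3 s.py
```

```text
t 7.10 yaw 174.05 rel -4.9733 tcp [ 462.8 -103.4   97.9] F [ 3.58  3.55 -2.66] M [ 1.382 -1.433  0.049] Fjaw -3.18 Fbar 3.90 w 11.5
   tau6 [ 6.017 -1.735  0.428]
```

Call:
carry_out --pt "0 0 0 0 0 0 0" --pt "0 0 0 0 0 0 0" --squeeze 12

```text
time_s: 7.3
tcp_pos: [0.4628, -0.1034, 0.0979]
eef_rot: [-64.4, 89.9, 19.7]
contact_force: [4.1, 3.3, -3.6]
gripper_width: 0.012
```

Call:
carry_out --pt "0 0 -0.5 0 0 0 0" --pt "0 0 -1 0 0 0 0" --pt "0 0 -1.5 0 0 0 0"

```text
time_s: 7.6
tcp_pos: [0.4629, -0.1034, 0.0968]
eef_rot: [-70.5, 89.9, 13.6]
contact_force: [1.8, 4.6, 3.4]
gripper_width: 0.0117
```

```bash
python3 s.py
```

```text
t 7.60 yaw 174.11 rel -4.9743 tcp [ 462.9 -103.4   96.8] F [1.79 4.58 3.37] M [ 1.79  -0.874 -0.102] Fjaw -1.31 Fbar 4.74 w 11.7
   tau6 [ 5.852 -1.26   0.076]
```

Call:
carry_out --pt "0 0 -0.5 0 0 0 0" --pt "0 0 -1 0 0 0 0" --pt "0 0 -1.5 0 0 0 0"

```text
time_s: 7.9
tcp_pos: [0.4629, -0.1034, 0.0953]
eef_rot: [-70.7, 89.9, 13.4]
contact_force: [3.1, 4.0, 2.1]
gripper_width: 0.0118
```

```bash
python3 s.py
```

```text
t 7.90 yaw 174.11 rel -4.9743 tcp [ 462.9 -103.4   95.3] F [3.13 3.98 2.06] M [ 1.802 -0.846 -0.061] Fjaw -2.71 Fbar 4.28 w 11.8
   tau6 [ 5.836 -1.257  0.076]
```

Call:
carry_out --pt "0 0 -0.7 0 0 0 0" --pt "0 0 -1.4 0 0 0 0" --pt "0 0 -2 0 0 0 0"

```text
time_s: 8.2
tcp_pos: [0.4629, -0.1034, 0.0933]
eef_rot: [-69.9, 89.9, 14.2]
contact_force: [3.4, 4.5, 2.6]
gripper_width: 0.0116
```

Call:
carry_out --pt "0 0 -0.7 0 0 0 0" --pt "0 0 -1.4 0 0 0 0" --pt "0 0 -2 0 0 0 0"

```text
time_s: 8.5
tcp_pos: [0.4629, -0.1034, 0.0913]
eef_rot: [-70.4, 89.9, 13.7]
contact_force: [2.3, 5.1, 2.4]
gripper_width: 0.012
```

Call:
carry_out --pt "0 0 -0.6 0 0 0 0" --pt "0 0 -1.2 0 0 0 0"

```text
time_s: 8.7
tcp_pos: [0.4629, -0.1034, 0.0901]
eef_rot: [-69.5, 89.9, 14.6]
contact_force: [2.6, 5.0, 0.6]
gripper_width: 0.0118
```

```bash
python3 s.py
```

```text
t 8.70 yaw 174.10 rel -4.9742 tcp [ 462.9 -103.4   90.1] F [2.57 5.03 0.56] M [ 1.796 -0.846 -0.118] Fjaw -2.04 Fbar 5.27 w 11.8
   tau6 [ 5.778 -1.255  0.076]
```

Call:
carry_out --pt "0 0 -0.4 0 0 0 0" --pt "0 0 -0.8 0 0 0 0"

```text
time_s: 8.9
tcp_pos: [0.4629, -0.1034, 0.0893]
eef_rot: [-70.2, 89.9, 13.9]
contact_force: [2.2, 5.4, 2.3]
gripper_width: 0.0119
```

Call:
carry_out --pt "0 0 -0.3 0 0 0 0"

```text
time_s: 9.0
tcp_pos: [0.4629, -0.1034, 0.089]
eef_rot: [-70.2, 89.9, 13.9]
contact_force: [2.6, 4.9, 1.1]
gripper_width: 0.0116
```

Call:
carry_out --pt "0 0 -0.3 0 0 0 0"

```text
time_s: 9.1
tcp_pos: [0.4629, -0.1034, 0.0889]
eef_rot: [-72.8, 89.9, 11.3]
contact_force: [1.9, 5.8, 7.8]
gripper_width: 0.0119
```

Call:
carry_out --pt "0 0 0.3 0 0 0 0" --pt "0 0 0.3 0 0 0 45" --pt "0 0 0.3 0 0 0 45" --pt "0 0 0.3 0 0 0 45" --pt "0 0 0.3 0 0 0 45"

```text
time_s: 9.6
tcp_pos: [0.4615, -0.104, 0.0884]
eef_rot: [111.2, 89.9, -164.8]
contact_force: [0.3, -0.0, 0.7]
gripper_width: 0.0373
```

Call:
carry_out --pt "0 0 10 0 0 0 45" --pt "0 0 30 0 0 0 45" --pt "0 0 60 0 0 0.06 45" --pt "0 0 70 0 0 0.2 45" --pt "0 0 70 0 0 0.34 45"

```text
time_s: 10.1
tcp_pos: [0.4633, -0.1038, 0.1614]
eef_rot: [-100.6, 89.8, 3.3]
contact_force: [-0.5, -0.6, 0.1]
gripper_width: 0.0395
```

Call:
carry_out --pt "9 23 0 0 0 0.14 45" --pt "18 46 0 0 0 0.28 45" --pt "27 70 0 0 0 0.42 45" --pt "36 94 0 0 0 0.56 45" --pt "44 117 0 0 0 0.7 45"

```text
time_s: 10.6
tcp_pos: [0.5064, 0.0142, 0.1594]
eef_rot: [-139.0, 90.0, 4.9]
contact_force: [0.2, -0.7, -0.4]
gripper_width: 0.0392
```

Call:
carry_out --pt "0 0 0 0 0 0.14 45" --pt "0 0 0 0 0 0.27 45" --pt "0 0 0 0 0 0.27 45"

```text
time_s: 10.9
tcp_pos: [0.506, 0.0134, 0.1591]
eef_rot: [-164.5, 90.0, -5.3]
contact_force: [-0.3, 0.5, -0.2]
gripper_width: 0.0395
```

```bash
python3 s.py; python3 - <<'E'
from h import *
c=[r.capture(n) for n in("top","side")]
t=cv2.resize(c[0][225:325,270:410],None,fx=4,fy=4,interpolation=cv2.INTER_CUBIC)
u=cv2.resize(c[1][170:270,310:450],None,fx=4,fy=4,interpolation=cv2.INTER_CUBIC)
cv2.imwrite("pics/lid.png",cv2.resize(np.r_[t,u],None,fx=.75,fy=.75))
E
```

```text
t 10.90 yaw -110.76 rel -0.0024 tcp [506.   13.4 159.1] F [-0.32  0.46 -0.22] M [-0.061  0.19  -0.059] Fjaw -0.32 Fbar 0.47 w 39.5
   tau6 [6.136 0.091 1.932]
```

View pics/lid.png

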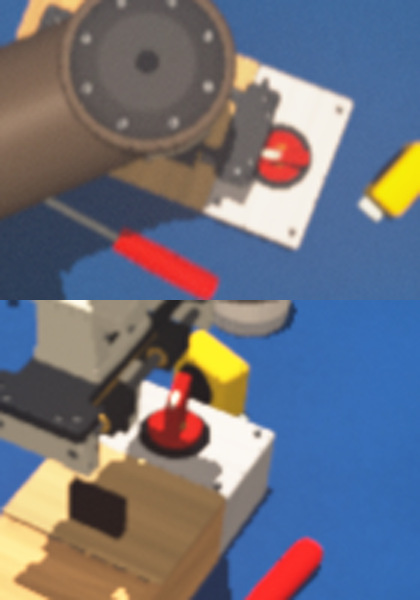

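The picture shows the knob turned and seated low (side crop, around (175,430)). The gripper hangs over the tab, which is at (97,508) in the crop. Next I'll descend and grip the tab lightly.

Call:
carry_out --pt "0.5 0.2 -20 0 0 0 45" --pt "0.5 0.2 -40 0 0 0 45" --pt "0.5 0.2 -60 0 0 0 45" --pt "0.5 0.2 -75 0 0 0 45" --pt "0.5 0.2 -76 0 0 0 45"

```text
time_s: 11.5
tcp_pos: [0.5052, 0.0127, 0.0811]
eef_rot: [40.9, 89.8, -160.2]
contact_force: [0.8, -0.1, 0.3]
gripper_width: 0.0392
```

Call:
carry_out --pt "0 0 0 0 0 0 0" --pt "0 0 0 0 0 0 0" --pt "0 0 0 0 0 0 0" --pt "0 0 0 0 0 0 0" --pt "0 0 0 0 0 0 0" --squeeze 10

```text
time_s: 12.0
tcp_pos: [0.5069, 0.0135, 0.0832]
eef_rot: [-146.6, 89.9, 12.5]
contact_force: [-0.2, 0.5, 4.4]
gripper_width: 0.0119
```

```bash
python3 s.py
```

```text
t 12.00 yaw -110.91 rel 0.0001 tcp [506.9  13.5  83.2] F [-0.16  0.53  4.38] M [-0.026  0.438 -0.081] Fjaw -0.44 Fbar 0.34 w 11.9
   tau6 [4.987 0.389 0.106]
```

Call:
carry_out --pt "0.7 1.9 0.2 0 0 0 0" --pt "1.4 3.7 0.2 0 0 0 0" --pt "2.1 5.6 0.2 0 0 0 0"

```text
time_s: 12.3
tcp_pos: [0.509, 0.0191, 0.0832]
eef_rot: [-172.3, 90.0, -13.2]
contact_force: [0.2, -1.7, 6.3]
gripper_width: 0.0122
```

```bash
python3 s.py
```

```text
t 12.30 yaw -110.89 rel -0.0001 tcp [509.   19.1  83.2] F [ 0.2  -1.69  6.32] M [-0.814  0.296 -0.112] Fjaw 1.51 Fbar -0.79 w 12.2
   tau6 [4.311 0.539 0.157]
```

Call:
carry_out --pt "2.8 7.5 0.5 0 0 0 0" --pt "5.7 15 0.5 0 0 0 0" --pt "8.6 22.4 0.5 0 0 0 0" --pt "11.4 29.9 0.5 0 0 0 0" --pt "14.2 37.4 0.5 0 0 0 0"

```text
time_s: 12.8
tcp_pos: [0.5236, 0.057, 0.0833]
eef_rot: [-164.7, 90.0, -5.6]
contact_force: [5.6, -4.5, -1.6]
gripper_width: 0.0118
```

```bash
python3 s.py
```

```text
t 12.80 yaw -110.89 rel -0.0002 tcp [523.6  57.   83.3] F [ 5.55 -4.52 -1.6 ] M [-1.725 -1.67  -0.116] Fjaw 2.25 Fbar -6.80 w 11.8
   tau6 [ 3.752 -0.697  0.286]
```

Call:
carry_out --pt "2.8 7.5 0 0 0 0 0" --pt "5.7 15 0 0 0 0 0" --pt "8.6 22.4 0 0 0 0 0" --pt "11.4 29.9 0 0 0 0 0" --pt "12.8 33.6 0 0 0 0 0"

```text
time_s: 13.3
tcp_pos: [0.5367, 0.0909, 0.0833]
eef_rot: [-160.6, 89.9, -1.4]
contact_force: [5.5, -4.5, -1.4]
gripper_width: 0.0119
```

```bash
python3 s.py
```

```text
t 13.30 yaw -110.86 rel -0.0006 tcp [536.7  90.9  83.3] F [ 5.51 -4.54 -1.42] M [-1.677 -1.879 -0.092] Fjaw 2.28 Fbar -6.76 w 11.9
   tau6 [ 3.6   -0.824  0.128]
```

Call:
carry_out --pt "1.4 2.6 0 0 0 0 0" --pt "2.5 5.4 0 0 0 0 0"

```text
time_s: 13.5
tcp_pos: [0.5386, 0.0959, 0.0833]
eef_rot: [-171.9, 90.0, -12.7]
contact_force: [4.7, -4.3, -0.8]
gripper_width: 0.0119
```

Call:
carry_out --pt "0.2 0.5 0 0 0 0 0"

```text
time_s: 13.6
tcp_pos: [0.5388, 0.0964, 0.0833]
eef_rot: [-159.5, 90.0, -0.3]
contact_force: [4.0, -4.3, -0.5]
gripper_width: 0.012
```

Call:
carry_out --pt "0.2 0.5 0 0 0 0 0"

```text
time_s: 13.7
tcp_pos: [0.5389, 0.0967, 0.0833]
eef_rot: [-162.1, 90.0, -3.0]
contact_force: [4.3, -3.5, -1.2]
gripper_width: 0.0121
```

```bash
python3 s.py
```

```text
t 13.70 yaw -110.88 rel -0.0003 tcp [538.9  96.7  83.3] F [ 4.29 -3.53 -1.23] M [-1.459 -1.438 -0.162] Fjaw 1.77 Fbar -5.27 w 12.1
   tau6 [ 3.883 -0.574  0.113]
```

Call:
carry_out --pt "0.2 0.5 0 0 0 0 0"

```text
time_s: 13.8
tcp_pos: [0.5391, 0.0971, 0.0833]
eef_rot: [-163.0, 90.0, -3.9]
contact_force: [4.7, -4.0, -1.0]
gripper_width: 0.0118
```

Call:
carry_out --pt "0.2 0.4 0 0 0 0 0"

```text
time_s: 13.9
tcp_pos: [0.5391, 0.0972, 0.0833]
eef_rot: [135.3, 90.0, -65.6]
contact_force: [4.3, -5.2, -0.1]
gripper_width: 0.0121
```

```bash
python3 s.py
```

```text
t 13.90 yaw -110.89 rel -0.0001 tcp [539.1  97.2  83.3] F [ 4.35 -5.22 -0.08] M [-2.313 -1.335 -0.068] Fjaw 3.33 Fbar -5.92 w 12.1
   tau6 [ 3.46  -0.053  0.109]
```

Call:
carry_out --pt "0.1 0.3 0 0 0 0 0"

```text
time_s: 14.0
tcp_pos: [0.5391, 0.0972, 0.0833]
eef_rot: [104.5, 89.9, -96.4]
contact_force: [5.2, -7.6, 0.5]
gripper_width: 0.0121
```

```bash
python3 s.py
```

```text
t 14.00 yaw -110.89 rel -0.0001 tcp [539.1  97.2  83.3] F [ 5.18 -7.59  0.54] M [-2.671 -1.388 -0.175] Fjaw 5.25 Fbar -7.55 w 12.1
   tau6 [3.231 0.052 0.107]
```

Call:
carry_out --pt "-0.1 -0.3 0 0 0 0 45" --pt "-0.1 -0.3 0 0 0 0 45" --pt "-0.1 -0.3 0 0 0 0 45" --pt "-0.1 -0.3 0 0 0 0 45" --pt "-0.1 -0.3 20 0 0 0 45"

```text
time_s: 14.5
tcp_pos: [0.537, 0.0968, 0.1011]
eef_rot: [41.8, 89.7, -159.2]
contact_force: [-0.5, -0.1, 0.1]
gripper_width: 0.0392
```

Call:
carry_out --pt "0 0 30 0 0 0 45" --pt "0 0 70 0 0 0 45" --pt "0 0 110 0 0 0 45" --pt "0 0 130 0 0 0 45" --pt "0 40 140 0 0 0 45"

```text
time_s: 15.0
tcp_pos: [0.5395, 0.1357, 0.2464]
eef_rot: [-132.1, 89.8, 26.8]
contact_force: [1.5, 1.2, -0.2]
gripper_width: 0.0396
```

Call:
carry_out --pt "0 40 0 0 0 0 45" --pt "0 80 0 0 0 0 45" --pt "0 120 0 0 0 0 45" --pt "0 160 0 0 0 0 45" --pt "0 200 0 0 0 0 45"

```text
time_s: 15.5
tcp_pos: [0.5384, 0.3391, 0.2433]
eef_rot: [-25.3, 90.0, 133.8]
contact_force: [0.9, -0.4, -0.0]
gripper_width: 0.0394
```

```bash
python3 s.py; python3 - <<'E'
from h import *
c=[r.capture(n) for n in("top","side")]
t=cv2.resize(c[0][200:330,230:430],None,fx=3,fy=3,interpolation=cv2.INTER_CUBIC)
u=cv2.resize(c[1][175:345,270:430],(t.shape[0]*160//170,t.shape[0]),interpolation=cv2.INTER_CUBIC)
im=np.c_[t,u]; print(im.shape); cv2.imwrite("pics/end.png",cv2.resize(im,None,fx=.8,fy=.8))
E
```

```text
t 15.50 yaw -110.89 rel -0.0002 tcp [538.4 339.1 243.3] F [ 0.87 -0.43 -0.04] M [-0.09   0.051 -0.033] Fjaw 0.09 Fbar -0.97 w 39.4
   tau6 [6.786 0.223 0.683]Traceback (most recent call last):
  File "<stdin>", line 5, in <module>
    res = self.concatenate(tuple(objs), axis=axis)
ValueError: all the input array dimensions except for the concatenation axis must match exactly, but along dimension 1, the array at index 0 has size 600 and the array at index 1 has size 367
```

```bash
python3 - <<'E'
from h import *
c=[r.capture(n) for n in("top","side")]
t=cv2.resize(c[0][200:330,230:430],None,fx=3,fy=3,interpolation=cv2.INTER_CUBIC)
u=cv2.resize(c[1][175:345,270:430],(367,390),interpolation=cv2.INTER_CUBIC)
cv2.imwrite("pics/end.png",cv2.resize(np.hstack([t,u]),None,fx=.8,fy=.8))
p=[.4996,-.0050,-.3639]
print((proj("top",case2w(p,[[0,.11,.112],[0,-.105,.117]]))-[230,200])*2.4)
E
```

```text
[[133.69060265 110.62474182]
 [321.12675112 183.43069538]]
```

View pics/end.png

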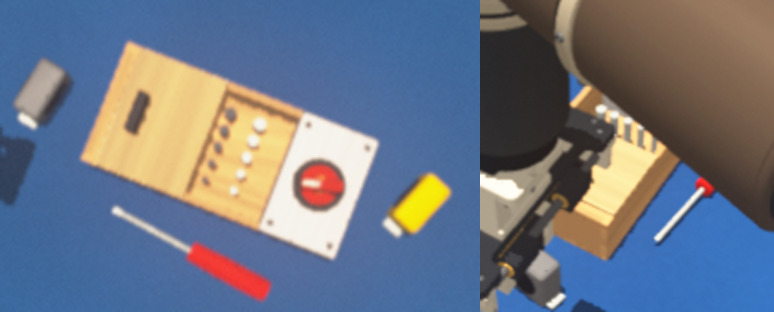

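The final top view shows the lid open with the bits exposed. The tab is at about (137,112), against (134,111) predicted for fully open. The knob is turned and the bystanders look unmoved.

```bash
python3 -c "
from plant import r
print(r.close_job())"
```

```text
the job is handed in; nothing more can be done
None
```

The job is done and handed in: the knob is pushed down in its notch, the lid is fully open, and the gripper has let go and moved clear. It took about 15.6 s of the 70 s allowed.

- **Knob:** I turned it clockwise with a 40 N grip. The torque rose from about 0.07 to 0.43 N m near a dial angle of 1.09 rad and dipped to about -0.06 N m near 1.25 rad. It was back near plain friction at 1.31 rad, where I stopped.
- **Push down:** With the grip lowered to 12 N, the knob went down 9.0 mm at 1–3 N until it met its stop. The highest reading there was about 8 N.
- **Lid:** It slid about 89.7 mm until it stopped moving and the force rose. Forces on the gripper stayed near 9 N or below. About 7 N of that was sideways, because my slide direction was slightly off and the pads slipped along the tab.

**Last checks:** The final top picture shows the lid open, the knob turned, and both tape measures and the screwdriver where they were. The tab is about 1.4 camera pixels (roughly 3–4 mm) from where I predicted it. My earlier fit was off by up to about 1 pixel the same way, so I relied on the felt stop. In the last side picture the arm hides the knob, so its depth rests on the measured travel and stop. The hammer, spirit level, can and wrench were outside the last crops, and the arm stayed away from them.

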